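# Put the clean mould set away as a squared pile under its bar

## Task

Put the clean mould set away: take the turquoise mould off the sloping drainer and stack it squarely, right way up, on the pink mould that already lies on the wooden board, then stack the white lid squarely on top of that with its purple saddles upward, and finally lay the metal bar from its black cradle into both saddles so that it lies level and centred along the lid. Lower each piece into place in the gripper rather than dropping it, leave the pink mould where it lies, and do not disturb the bottle, the jar or the wax warmer.

Things in the scene. Friction and masses are not known exactly. Their poses are not given: they have to be found in the camera images.
- mould_bottom: pink mould plate lying on the wooden board, 150 x 54 x 18 mm, three square wells 10 mm deep open upward; loose, 0.3 kg. Origin at the centre of its underside; x along its length, y across, z up out of the wells
- mould_top: turquoise mould plate, same shape and size as the pink one (150 x 54 x 18 mm, wells open along +z), about 0.2 kg. It starts lying on the sloping drainer, in either lane, long axis up the slope. Origin at the centre of its underside; x along its length (uphill at the start), y across, z out of the wells
- lid: white lid plate, 150 x 54 x 16 mm, 0.2 kg, with two purple V saddles on top at x = +50 and -50 mm (14 mm thick, 40 mm across, tops 40 mm above the underside; 90 degree V running along x). A bar lying in them has its axis 39.6 mm above the underside. Starts on the other drainer lane, length up the slope. Origin at the centre of its underside; x along its length, y across, z out of the saddles
- bar: plain round metal bar, 170 mm long, 22 mm diameter, purple bands at its ends, about 0.4 kg. It starts lying in the black cradle, its axis 37.6 mm above the table. Origin at the middle of its axis; x along its length (y and z turn with it as it rolls)
- drainer: fixed light blue drainer, 250 mm wide (y), 175 mm deep (x); its face slopes 30 degrees, rising away from the robot (its own +x), from 22 to 118 mm above the table, with a lip 8 mm high along the lower edge. Two lanes with grey mats, 57.5 mm either side of the middle. Origin on the table under the middle of the face, which is 70 mm high there; x uphill, z up
- board: fixed wooden board on which the pile is built, 200 x 110 x 12 mm. Origin at the centre of its underside; x along its length, z up
- cradle: fixed black cradle that holds the bar, base 130 x 55 x 10 mm with two V saddles at x = +50 and -50 mm, rising to 38 mm above the table. Origin at the centre of its underside; x along the bar
- bottle: bystander: amber bottle with black cap, 56 mm diameter, 140 mm high. Origin at the centre of its underside, z up
- jar: bystander: white jar, 68 mm diameter, 60 mm high. Origin at the centre of its underside, z up
- warmer: bystander: white round wax warmer with a metal pot on top, 132 mm diameter, 83 mm high. Origin at the centre of its underside, z up

How it is judged:
By the outcome, as a careful person would: the job done as asked, in the order asked, and still so for the second after the job is handed in, with the robot touching nothing.
It also fails if it takes over 72 s, if anything falls off the work surface, if the arm or the gripper's body presses on something with over 40 N, if the wrist force passes 120 N, or if a joint passes its speed limit or range.

## Robot

A 7-joint arm with a two-finger parallel gripper is mounted at the origin on the work surface. World frame = base frame: x ahead of the robot, y to its left, z up, the work surface at z = 0. Lengths are in m, angles in rad, forces in N, time in s.
With the tool pointing down it reaches from about 0.425 to 0.825 m from the base axis. Payload 3.6 kg.
Tool frame: the origin (TCP) lies where the fingers leave the gripper's body, on its centre line; the fingertips stand 73 mm ahead of it and the grasp point (between the pads) lies 54 mm ahead of it; z points along the fingers, y is the line along which they close (so a half turn about z gives the same grasp; the last joint's range is limited). The gripper opens to 85 mm and grips with 20 to 120 N. Pads are 22 mm wide; open, the fingers measure 114 mm over their backs; the gripper's body (76 mm by 85 mm) begins 54 mm behind the grasp point. The pads swing forward as they close: fully open they stand 13 mm farther back than shut.
Start: joints at [1.266, 0.615, -0.013, 1.423, 0.008, 1.103, -0.04], TCP at [0.178, -0.625, 0.304] pointing down, gripper open.
Joint ranges: [-3.12, 3.12], [-0.3, 2.06], [-1.34, 1.32], [0.26, 2.42], [-1.36, 4.5], [0.01, 1.98], [-2.84, 2.84]. Speed limits (rad/s): [2.79, 2.79, 3.14, 3.14, 3.14, 3.14, 3.14].

## Interface

Orientations are given as a unit quaternion [x, y, z, w].
In Python, from station import arm, snapshot, camera_info, ticket gives the robot as it stands. Calls block until the motion is done:
- arm.movep(position, orientation): joint-space move of the TCP to a pose.
- arm.line_to(position, velocity=0.15, ori=None): straight line of the TCP; ori=None keeps the orientation; velocity is the mean speed in m/s.
- arm.move_j(angles): joint-space move.
- arm.move_gripper(opening, effort=None): opening from 0.0 (shut) to 1.0 (fully open); effort is the grip in N (None keeps the last); returns when the fingers have stopped.
- arm.pause(seconds).
- arm.ik(position, orientation): joint angles nearest the present ones, or None.
- snapshot(name): name is "scene" or "side" or "wrist"; returns the picture (420x560x3 uint8, blue, green, red); there is no depth.
- camera_info(name): a dict with "fx", "fy", "cx", "cy" (pixels), "R" (3x3) and "t" (3): a world point X has camera coordinates R X + t; the wrist camera has in their place "T_tool_cam" (4x4, takes a point from camera to tool coordinates, whose origin is the TCP and whose axes are the flange's). Camera axes: x right, y down, z forward; pixel columns grow to the right and rows downward; lengths in m; the calibration is good to about 2 mm. The wrist camera is an equidistant fisheye: a pixel r from the principal point sees the ray r / f radians off the axis. A picture is of the moment at which its call begins: read the wrist's pose just before it. camera_info takes no time and is no camera call.
A pose or a line that the arm cannot do raises arm.MotionError and nothing moves.
- ticket.finish_job(): hands the job in; it is judged then, once.
Readings, each from a call of its own:
- arm.read_time(): time.
- arm.read_joint_positions(): joint angles.
- arm.read_dq(): joint speeds.
- arm.read_effort(): joint torques, N m.
- arm.read_tool_pos(): TCP position.
- arm.read_eef_rot(): TCP orientation.
- arm.read_ft_force(): force on the tool from outside, world axes, zero at the start.
- arm.read_wrist_torque(): the same for the moment, N m.
- arm.read_opening(): opening from 0.0 (shut) to 1.0 (fully open).
- arm.read_finger_force(): force on a finger pad.
Only numpy, scipy, OpenCV 4.12 (cv2) and the standard library are available. Lean on these libraries where they do the work, as an engineer would, in place of code of your own. Each camera call takes 0.05 s, during which the arm holds its last target. There are 200 camera calls.

## Working session

There is one attempt and no reset: what is moved stays moved. The work goes in short steps, each a Python script; the robot and the scene stay as the last script left them, time stands still between calls to the robot, and variables do not carry over. Pictures are saved under pics/ and viewed, at most 10 in all, crops included, and the job is handed in when it is done.

```bash
ls; mkdir -p pics; python3 - <<'E'
from station import arm, snapshot, camera_info, ticket
import cv2, numpy as np
for n in ("scene","side","wrist"):
    cv2.imwrite(f"pics/{n}0.png", snapshot(n)); c=camera_info(n); print(n,{k:np.round(v,4).tolist() for k,v in c.items()})
print(arm.read_tool_pos(),arm.read_eef_rot(),arm.read_time())
a=cv2.imread("pics/scene0.png");b=cv2.imread("pics/side0.png")
E
```

```text
pics
scene {'fx': 392.0926, 'fy': 392.0926, 'cx': 278.5572, 'cy': 218.0142, 'R': [[0.169, 0.9855, 0.0113], [0.8055, -0.1315, -0.5778], [-0.5679, 0.1068, -0.8161]], 't': [-0.0684, -0.4644, 1.3391]}
side {'fx': 491.4529, 'fy': 491.4529, 'cx': 279.7166, 'cy': 213.4125, 'R': [[0.9793, -0.2019, -0.0142], [-0.1145, -0.4948, -0.8614], [0.1669, 0.8452, -0.5077]], 't': [-0.6226, 0.111, 1.1482]}
wrist {'fx': 325.1923, 'fy': 325.1923, 'cx': 281.0555, 'cy': 217.0406, 'T_tool_cam': [[-0.0005, -0.9661, -0.2582, 0.0638], [1.0, -0.0006, 0.0004, -0.0006], [-0.0006, -0.2582, 0.9661, -0.0705], [0.0, 0.0, 0.0, 1.0]]}
[ 0.17812077 -0.62466799  0.30300274] [ 9.90366432e-01  1.38467889e-01 -1.56547336e-04 -9.73953749e-04] 0.15
```

View pics/scene0.png

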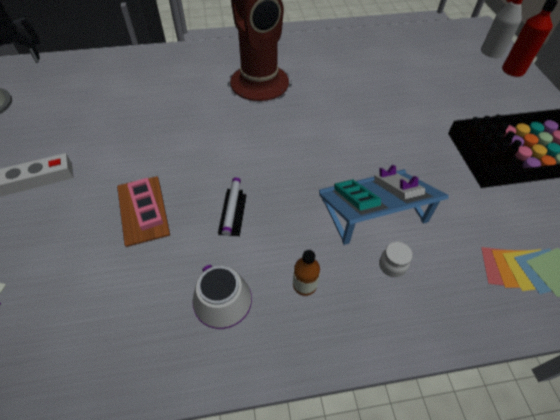

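View pics/side0.png

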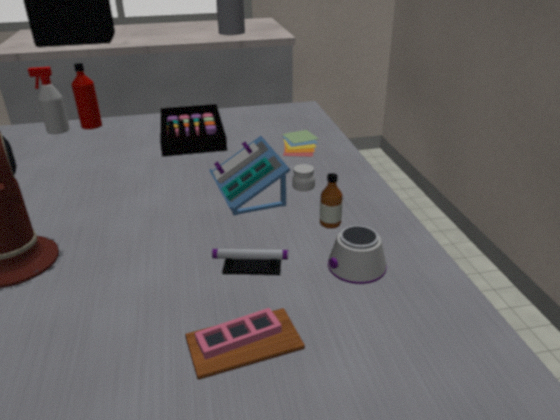

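The scene view shows the pink mould on the board (145,203), the bar (236,181)–(228,231), turquoise in the drainer's left lane (358,195) and the lid beside it (400,185). The jar (397,258), bottle (306,272) and warmer (220,295) are beyond them. The side view agrees: pink (238,333), bar (250,254), turquoise (248,178).

```bash
cat > h.py <<'E'
from station import arm, snapshot, camera_info, ticket
import cv2, numpy as np
from scipy.spatial.transform import Rotation as Rn
HSV={'pink':((160,90,80),(176,255,255)),'turq':((78,120,60),(94,255,255)),'purple':((128,90,30),(155,255,255))}
def mask(im,c):
    return cv2.inRange(cv2.cvtColor(im,cv2.COLOR_BGR2HSV),*[np.array(x,np.uint8) for x in HSV[c]])
def blobs(m,amin=30):
    n,l,s,c=cv2.connectedComponentsWithStats(m)
    return [(int(s[i,4]),c[i].round(1)) for i in range(1,n) if s[i,4]>=amin]
def rays(name,px,pose=None):
    """origin, unit directions (world) for pixels; pose=(p,q) of the TCP for the wrist camera"""
    k=camera_info(name); px=np.atleast_2d(np.asarray(px,float))
    a=(px[:,0]-k['cx'])/k['fx']; b=(px[:,1]-k['cy'])/k['fy']
    if name!='wrist':
        R=np.array(k['R']); d=np.c_[a,b,np.ones(len(a))]@R; o=-R.T@np.array(k['t'])
    else:
        r=np.hypot(a,b)+1e-12; d=np.c_[a/r*np.sin(r),b/r*np.sin(r),np.cos(r)]
        T=np.array(k['T_tool_cam']); W=Rn.from_quat(pose[1]).as_matrix()
        d=d@T[:3,:3].T@W.T; o=pose[0]+W@T[:3,3]
    return o,d/np.linalg.norm(d,axis=1)[:,None]
def onplane(o,d,p0,n):
    return o+d*(((p0-o)@n)/(d@n))[:,None]
def tri(obs):
    """least squares meeting point of rays [(o,d)], and the rms miss"""
    P=[np.eye(3)-np.outer(d,d) for o,d in obs]
    x=np.linalg.solve(sum(P),sum(p@o for p,(o,d) in zip(P,obs)))
    return x,np.sqrt(np.mean([np.sum((p@(x-o))**2) for p,(o,d) in zip(P,obs)]))
def pose(): return np.array(arm.read_tool_pos()),np.array(arm.read_eef_rot())
def quat(xdir,zdir):
    z=zdir/np.linalg.norm(zdir); x=xdir-z*(xdir@z); x/=np.linalg.norm(x)
    return Rn.from_matrix(np.c_[x,np.cross(z,x),z]).as_quat()
CAM=np.array(camera_info('wrist')['T_tool_cam'])[:3,3]
def tcp_for_cam(c,q): return c-Rn.from_quat(q).apply(CAM)
E
python3 - <<'E'
from h import *
a=cv2.imread("pics/scene0.png");b=cv2.imread("pics/side0.png")
up=np.array([0,0,1.])
for c in HSV:
    for nm,im in (("scene",a),("side",b)):
        for A,p in blobs(mask(im,c),12): print(c,nm,A,p,onplane(*rays(nm,[p]),up*0.05,up).round(3)[0])
P={'pink':((145,203),(238,333)),'turq':((358,195),(248,178)),'barA':((236,181),(214,254)),'barB':((228,231),(285,254))}
for k,(s,t) in P.items():
    o1,d1=rays('scene',s);o2,d2=rays('side',t);print(k,tri([(o1,d1[0]),(o2,d2[0])]))
for k,s,z in (('lid',(400,185),.08),('jar',(397,251),.06),('bottle',(308,256),.14),('warm',(218,286),.083),('drLo',(319,192),.0),('board',(144,210),.012)): print(k,onplane(*rays('scene',s),up*z,up)[0].round(3))
E
```

```text
pink scene 52 [510.4 128.8] [0.401 0.686 0.05 ]
pink scene 56 [556.4 133.9] [0.443 0.808 0.05 ]
pink scene 122 [524.9 151.5] [0.494 0.679 0.05 ]
pink scene 719 [144.5 204.1] [ 0.512 -0.355  0.05 ]
pink side 31 [206.7 114.3] [0.514 0.78  0.05 ]
pink side 34 [183.4 116.3] [0.426 0.778 0.05 ]
pink side 17 [196.6 128.8] [0.467 0.633 0.05 ]
pink side 1558 [237.3 333.1] [ 0.478 -0.399  0.05 ]
turq scene 100 [537.4 126.6] [0.405 0.77  0.05 ]
turq scene 106 [553.8 147.6] [0.492 0.768 0.05 ]
turq scene 572 [359.9 194.7] [0.569 0.181 0.05 ]
turq side 13 [195.5 119.4] [0.469 0.733 0.05 ]
turq side 12 [174.9 121.2] [0.394 0.731 0.05 ]
turq side 660 [247.  178.4] [0.584 0.203 0.05 ]
purple scene 142 [550.8 125.4] [0.407 0.812 0.05 ]
purple scene 71 [517.  139.4] [0.446 0.682 0.05 ]
purple scene 145 [531.4 162.8] [0.536 0.674 0.05 ]
purple scene 120 [387.9 171.2] [0.503 0.277 0.05 ]
purple scene 144 [409.3 183. ] [0.552 0.319 0.05 ]
purple scene 20 [236.2 179.2] [ 0.467 -0.123  0.05 ]
purple scene 41 [226.8 228.9] [ 0.618 -0.162  0.05 ]
purple scene 26 [206.2 267.1] [ 0.712 -0.216  0.05 ]
purple s
[... 211 characters left out ...]
5 254.1] [ 0.609 -0.183  0.05 ]
purple side 70 [333.1 262.4] [ 0.704 -0.235  0.05 ]
purple side 14 [344.8 279.7] [ 0.709 -0.297  0.05 ]
purple side 27 [365.  281.2] [ 0.747 -0.31   0.05 ]
pink (array([ 0.48141023, -0.36381338,  0.01642616]), np.float64(0.0005615116244878888))
turq (array([0.5822264 , 0.16834161, 0.06806629]), np.float64(8.771015174526948e-05))
barA (array([ 0.45964079, -0.12419335,  0.03381816]), np.float64(0.0005483781129900025))
barB (array([ 0.61471006, -0.16026145,  0.03443174]), np.float64(0.0006760736826848277))
lid [0.577 0.276 0.08 ]
jar [0.747 0.213 0.06 ]
bottle [ 0.771 -0.004  0.14 ]
warm [ 0.779 -0.192  0.083]
drLo [0.504 0.094 0.   ]
board [ 0.5   -0.367  0.012]
```

```bash
cat > look.py <<'E'
from h import *
import pickle,os
def look(tag,cams,q):
    out=[]
    for i,c in enumerate(cams):
        try: arm.movep(tcp_for_cam(c,q).tolist(),q.tolist())
        except arm.MotionError as e: print(tag,i,'fail',e,tcp_for_cam(c,q)); continue
        arm.pause(0.15); p=pose(); im=snapshot('wrist'); f=f'pics/{tag}{i}.png'; cv2.imwrite(f,im); out.append((f,p))
    pickle.dump(out,open(f'pics/{tag}.pkl','wb')); print(tag,len(out),'t',arm.read_time())
E
python3 - <<'E'
from look import *
dn=np.array([0,0,-1.])
def dirv(a): return np.array([np.cos(a),np.sin(a),0])
c=np.array([.487,-.362,.29]); x=dirv(-.15); look('pink',[c-.04*x,c+.04*x],quat(dirv(.1),dn))
m=np.array([.537,-.142,.30]); x=dirv(-.23); look('bar',[m-.05*x,m+.05*x],quat(x,dn))
psi=.17; x=dirv(psi); s=np.cos(np.pi/6)*x+np.array([0,0,.5]); n=-.5*x+np.array([0,0,np.cos(np.pi/6)])
zt=-(n*np.cos(.25)+s*np.sin(.25)) # tool tilted 15 deg
for tag,c in (('turq',np.array([.58,.168,.085])),('lid',np.array([.56,.283,.085]))):
    look(tag,[c+n*.23+s*.035,c+n*.23-s*.035],quat(-x,zt))
E
python3 -c "
import cv2,numpy as np,glob
I=[cv2.imread(f'pics/{t}{i}.png') for t in('pink','bar','turq','lid') for i in(0,1)]
I=[np.zeros((420,560,3),np.uint8) if i is None else i for i in I]
I=[cv2.resize(i,(200,150)) for i in I]
cv2.imwrite('pics/m1.png',cv2.resize(np.vstack([np.hstack(I[:4]),np.hstack(I[4:])]),(800,300)))"
```

```text
pink 2 t 2.2583
bar 2 t 4.1583
turq 2 t 6.675
lid 2 t 8.0583
```

View pics/m1.png

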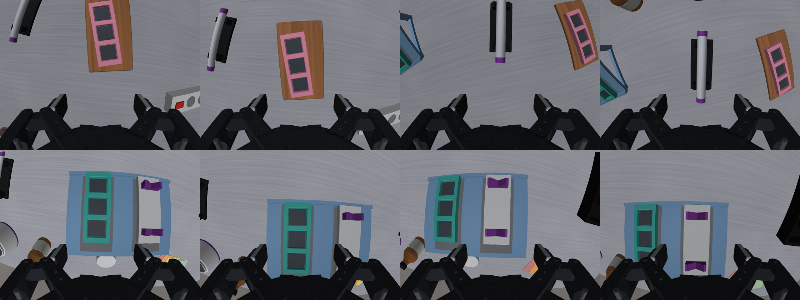

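```bash
cat > fit.py <<'E'
from look import *
def white(im):
    h=cv2.cvtColor(im,cv2.COLOR_BGR2HSV); m=cv2.inRange(h,np.array([0,0,165],np.uint8),np.array([179,40,255],np.uint8)); return m
def outline(im,kind):
    m=white(im)|mask(im,'purple') if kind in('lid','bar') else mask(im,kind)
    m=cv2.morphologyEx(m,cv2.MORPH_OPEN,np.ones((3,3),np.uint8))
    return [c[:,0,:].astype(float) for c in cv2.findContours(m,cv2.RETR_EXTERNAL,cv2.CHAIN_APPROX_NONE)[0] if cv2.contourArea(c)>600]
def rect(o,d,p0,n,xd):
    """min-area rectangle of rays cast on a plane: corners (world, ordered), sizes"""
    X=xd-n*(xd@n); X/=np.linalg.norm(X); Y=np.cross(n,X)
    P=onplane(o,d,p0,n)-p0; uv=(np.c_[P@X,P@Y]*1000).astype(np.float32)
    b=cv2.boxPoints(cv2.minAreaRect(uv)); c=b.mean(0)
    b=np.array([b[np.argmax((b-c)@np.array(s))] for s in((3,1),(3,-1),(-3,-1),(-3,1))])
    L=[np.linalg.norm(b[0]-b[3]),np.linalg.norm(b[0]-b[1])]
    return p0+b[:,:1]/1000*X+b[:,1:]/1000*Y,L
def measure(tag,kind,p0,n,xd,near=.06,use=None):
    obs=[]
    for j,(f,ps) in enumerate(pickle.load(open(f'pics/{tag}.pkl','rb'))):
        if use and j not in use: continue
        im=cv2.imread(f)
        best=None
        for c in outline(im,kind):
            o,d=rays('wrist',c,ps); C,L=rect(o,d,p0,n,xd); e=np.linalg.norm(C.mean(0)-p0)
            if best is None or e<best[0]: best=(e,C,L,c,o)
        if best is None: print(tag,j,'none'); continue
        e,C,L,c,o=best; print(tag,j,'LxW',np.round(L,1),'centre',C.mean(0).round(4),'rows',c[:,1].min(),c[:,1].max(),'cols',c[:,0].min(),c[:,0].max())
        obs.append((o,C))
    K=[];r=[]
    if len(obs)<2: return None
    for k in range(4):
        x,e=tri([(o,(C[k]-o)/np.linalg.norm(C[k]-o)) for o,C in obs]); K.append(x); r.append(e)
    K=np.array(K); cen,ec=tri([(o,(C.mean(0)-o)/np.linalg.norm(C.mean(0)-o)) for o,C in obs])
    X=(K[0]+K[1]-K[2]-K[3])/2; Y=(K[0]+K[3]-K[1]-K[2])/2
    print(tag,'TRI centre',K.mean(0).round(4),cen.round(4),'L',np.linalg.norm(X).round(4),'W',np.linalg.norm(Y).round(4),'Xdir',(X/np.linalg.norm(X)).round(3),'n',np.round(np.cross(X,Y)/np.linalg.norm(np.cross(X,Y)),3),'rms',np.round(r,4))
    XX=np.mean([(C[0]+C[1]-C[2]-C[3]) for o,C in obs],0); print('   Xdir on plane',(XX/np.linalg.norm(XX)).round(4))
    return K
E
python3 - <<'E'
from fit import *
up=np.array([0,0,1.])
measure('pink','pink',np.array([.487,-.362,.03]),up,np.array([1,0,0.]))
measure('bar','bar',np.array([.537,-.142,.0376]),up,np.array([1,-.2,0.]))
x=np.array([np.cos(.17),np.sin(.17),0]); n=-.5*x+up*np.cos(np.pi/6)
measure('turq','turq',np.array([.575,.168,.086]),n,x)
measure('lid','lid',np.array([.55,.283,.086]),n,x)
E
python3 -c "
import cv2
cv2.imwrite('pics/m2.png',cv2.resize(cv2.imread('pics/lid0.png'),(800,600)))"
```

```text
pink 0 LxW [150.6  54.3] centre [ 0.4843 -0.366   0.03  ] rows 1.0 186.0 cols 248.0 340.0
pink 1 LxW [150.1  54. ] centre [ 0.4842 -0.3659  0.03  ] rows 89.0 273.0 cols 224.0 315.0
pink TRI centre [ 0.484  -0.366   0.0303] [ 0.4843 -0.366   0.0303] L 0.1502 W 0.0541 Xdir [0.968 0.252 0.013] n [-0.012 -0.004  1.   ] rms [0.     0.0001 0.0001 0.0001]
   Xdir on plane [0.9678 0.2519 0.    ]
bar 0 LxW [97.6  7.2] centre [ 0.5542 -0.1476  0.0376] rows 0.0 113.0 cols 275.0 284.0
bar 1 LxW [176.   22.1] centre [ 0.5376 -0.1457  0.0376] rows 85.0 289.0 cols 270.0 300.0
bar TRI centre [ 0.567  -0.1519  0.0483] [ 0.5449 -0.1464  0.0755] L 0.2168 W 0.0152 Xdir [ 0.607 -0.153 -0.78 ] n [ 0.787 -0.025  0.617] rms [0.0023 0.0073 0.0022 0.0025]
   Xdir on plane [ 0.97   -0.2431  0.    ]
turq 0 LxW [147.6  53.1] centre [0.5716 0.1602 0.0833] rows 61.0 260.0 cols 232.0 310.0
turq 1 LxW [147.7  53.1] centre [0.5709 0.1601 0.0829] rows 146.0 347.0 cols 233.0 311.0
turq TRI centre [0.5726 0.1603 0.0805] [0.5726 0.1603 0.0805] L 0.1495 W 0.0538 Xdir [0.857 0.116 0.502] n [-0.495 -0.083  0.865] rms [0. 0. 0. 0.]
   Xdir on plane [0.8584 0.116  0.4998]
lid 0 LxW [22.5 42.9] centre [0.5098 0.2675 0.0616] rows 77.0 106.0 cols 245.0 303.0
lid 1 LxW [15.2 42.7] centre [0.5104 0.2676 0.0619] rows 173.0 195.0 cols 240.0 301.0
lid TRI centre [0.51   0.2676 0.0637] [0.5094 0.2675 0.0641] L 0.027 W 0.0424 Xdir [ 0.849  0.098 -0.518] n [0.513 0.077 0.855] rms [0.     0.0001 0.     0.0001]
   Xdir on plane [0.8582 0.1173 0.4998]
```

View pics/m2.png

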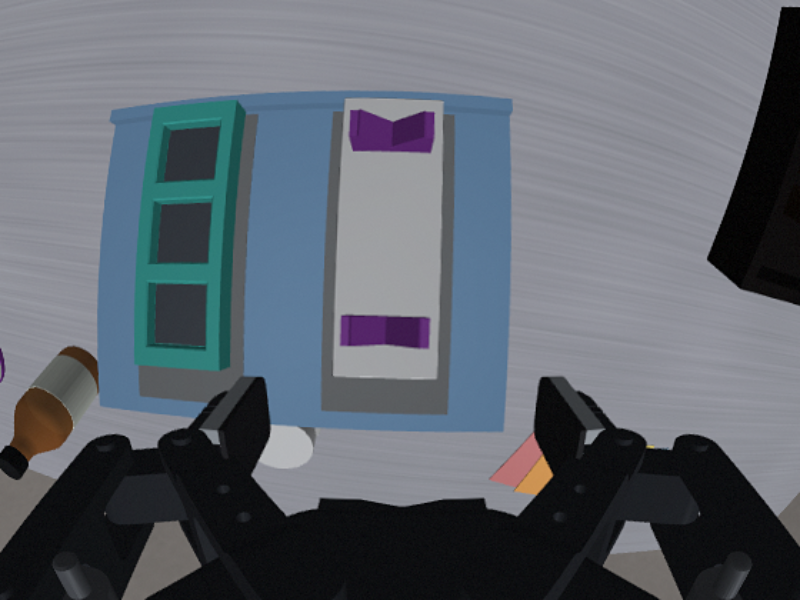

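Turquoise, pink and drainer are clear in this view, with the lid at (390,240) and its saddles upward. Both moulds triangulate to their given sizes. I'll pick the turquoise mould now and fix the lid's colour threshold offline.

```bash
cat > act.py <<'E'
from fit import *
up=np.array([0,0,1.]); dn=-up
def dirv(a): return np.array([np.cos(a),np.sin(a),0])
def st(msg): print(msg,'t',round(arm.read_time(),2),'open',round(arm.read_opening(),3),'F',np.round(arm.read_ft_force(),1),'tcp',np.round(arm.read_tool_pos(),4))
def pick_slope(top,psi,thick,x_sign=-1):
    x=dirv(psi); s=np.cos(np.pi/6)*x+.5*up; n=-.5*x+np.cos(np.pi/6)*up; q=quat(x_sign*s,-n)
    g=top-n*thick+n*.075
    arm.move_gripper(.9)
    arm.movep((g+n*.07).tolist(),q.tolist()); st('above')
    arm.line_to(g.tolist(),.08); st('at')
    arm.move_gripper(0.3,40); st('grip')
    arm.line_to((g+n*.07).tolist(),.1)
    arm.line_to((g+n*.07+up*.12).tolist(),.2); st('lifted')
def lower(p,z_touch,fmax=4,v=.02,low=.003):
    """lower the held piece until the table side pushes back"""
    arm.line_to([p[0],p[1],z_touch+.004],.06); arm.pause(.1); f0=np.array(arm.read_ft_force())[2]; z=z_touch+.004
    while z>z_touch-low:
        z-=.0007; arm.line_to([p[0],p[1],z],v); f=np.array(arm.read_ft_force())[2]-f0
        if abs(f)>fmax: break
    st(f'touch z {z:.4f} (expected {z_touch:.4f}) df {f:.1f}')
E
python3 - <<'E'
from act import *
im=cv2.cvtColor(cv2.imread('pics/lid0.png'),cv2.COLOR_BGR2HSV)
for p in ((273,161),(273,250),(290,75),(140,21),(250,62),(350,40),(240,150)): print(p,im[p[1],p[0]])
x=dirv(.1345); s=np.cos(np.pi/6)*x+.5*up; n=-.5*x+np.cos(np.pi/6)*up
top=np.array([.5726,.1603,.0805])
print(arm.ik((top+n*.057).tolist(),quat(-s,-n).tolist()),arm.ik((top+n*.057).tolist(),quat(s,-n).tolist()))
for a in (.2546,.2546+np.pi): print(arm.ik([.484,-.366,.105],quat(dirv(a),dn).tolist()))
pick_slope(top,.1345,.018)
E
```

```text
(273, 161) [105   3 161]
(273, 250) [108   8 163]
(290, 75) [102   8 159]
(140, 21) [116  13 152]
(250, 62) [116  14 150]
(350, 40) [114  17 147]
(240, 150) [108   8 161]
[ 0.15943034  0.81531642 -0.81486093  2.15802707  1.9209156   0.69023443
 -0.41304319] [ 0.28048467  0.93371487 -1.05767291  2.15469026  1.87761941  0.89648817
  2.83884625]
[ 0.88985496  0.83833346 -0.46941514  1.72470193  0.54154867  0.71089574
 -1.18104286]
[ 1.17495207  1.05465273 -1.06477952  1.71540585  1.05869084  1.06068365
  1.55753235]
above t 8.94 open 0.9 F [-0.3  0.5  1.4] tcp [0.5101 0.1522 0.1909]
at t 9.97 open 0.902 F [-0.2  1.2  0.4] tcp [0.5442 0.1567 0.1303]
grip t 10.3 open 0.619 F [-3.4 -1.   5.7] tcp [0.5442 0.1565 0.1306]
lifted t 11.9 open 0.62 F [ 0.1  0.5 -2.8] tcp [0.5092 0.1509 0.3091]
```

```bash
python3 - <<'E'
from act import *
q=quat(dirv(.2546),dn); c=[.484,-.366]
arm.movep(c+[.24],q.tolist()); st('over')
cv2.imwrite('pics/hold.png',snapshot('wrist')); cv2.imwrite('pics/hside.png',snapshot('side')); 
lower(c,.0302+.018+.057)
cv2.imwrite('pics/plw.png',snapshot('wrist'))
a=cv2.imread('pics/hside.png')[150:400,130:430];b=snapshot('side')[150:400,130:430]
cv2.imwrite('pics/m3.png',np.hstack([cv2.resize(a,(390,325)),cv2.resize(b,(390,325))]))
E
```

```text
over t 13.82 open 0.619 F [-0.6 -0.2 -2.4] tcp [ 0.485  -0.3643  0.2401]
touch z 0.1071 (expected 0.1052) df 4.3 t 17.1 open 0.617 F [-1.3 -0.   0.6] tcp [ 0.4841 -0.366   0.1075]
```

View pics/m3.png

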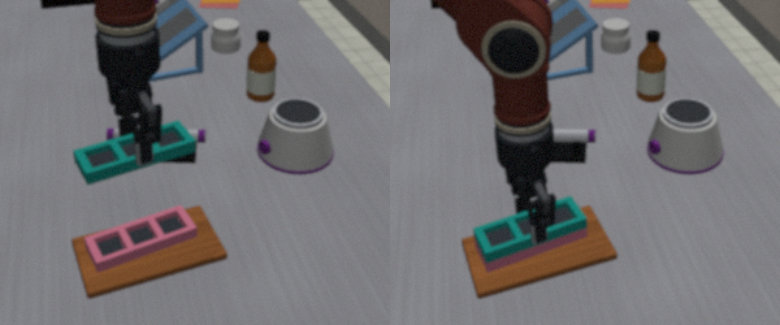

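The two crops show the mould held level above the pink one, then resting on it. Contact came 2 mm early, which suggests a slight pitch. I'll seat it a little further, release, and measure the stack.

```bash
sed -i "s/np.array(\[0,0,165\],np.uint8),np.array(\[179,40,255\]/np.array([0,0,156],np.uint8),np.array([179,11,255]/" fit.py
python3 - <<'E'
from act import *
c=[.484,-.366]; z=.107; f0=arm.read_ft_force()[2]
while z>.1052:
    z-=.0005; arm.line_to(c+[z],.02); f=arm.read_ft_force()[2]-f0
    if f>8: break
st(f'seated {z:.4f} {f:.1f}')
arm.move_gripper(.9); st('open'); arm.line_to(c+[.19],.12)
C=np.array([.484,-.366,.29]); x=dirv(.2546)
look('stk',[C-.035*x,C+.045*x],quat(dirv(.2546),dn))
measure('stk','turq',np.array([.484,-.366,.048]),up,x)
measure('stk','pink',np.array([.484,-.366,.03]),up,x)
xs=dirv(.1345); n=-.5*xs+np.cos(np.pi/6)*up
measure('lid','lid',np.array([.55,.275,.074]),n,xs)
E
python3 - <<'E'
import cv2,numpy as np
cv2.imwrite('pics/m4.png',np.hstack([cv2.resize(cv2.imread(f'pics/stk{i}.png'),(400,300)) for i in (0,1)]))
E
```

```text
seated 0.1055 8.5 t 17.95 open 0.618 F [-4.3  1.7 10.2] tcp [ 0.4841 -0.366   0.1075]
open t 18.32 open 0.897 F [ 0.2 -0.2  0.8] tcp [ 0.4841 -0.366   0.1052]
stk 2 t 20.475
stk 0 LxW [148.2  53.8] centre [ 0.4812 -0.3663  0.048 ] rows 0.0 190.0 cols 245.0 318.0
stk 1 LxW [149.7  53.6] centre [ 0.4816 -0.3662  0.048 ] rows 94.0 283.0 cols 244.0 316.0
stk TRI centre [ 0.482  -0.3661  0.0467] [ 0.4814 -0.3663  0.0468] L 0.1497 W 0.054 Xdir [ 0.968  0.25  -0.031] n [0.03  0.009 1.   ] rms [0.     0.0001 0.0001 0.    ]
   Xdir on plane [0.9682 0.2503 0.    ]
stk 0 none
stk 1 none
lid 0 LxW [147.7  52.2] centre [0.561  0.2743 0.0802] rows 69.0 264.0 cols 233.0 309.0
lid 1 LxW [15.7 44.3] centre [0.5168 0.2677 0.0544] rows 173.0 195.0 cols 240.0 301.0
lid TRI centre [0.3834 0.2553 0.3218] [ 0.8184  0.2963 -0.5956] L 0.5172 W 0.0135 Xdir [-0.428 -0.04   0.903] n [0.895 0.124 0.429] rms [0.0022 0.0034 0.0012 0.002 ]
   Xdir on plane [0.8583 0.1151 0.5   ]
```

View pics/m4.png

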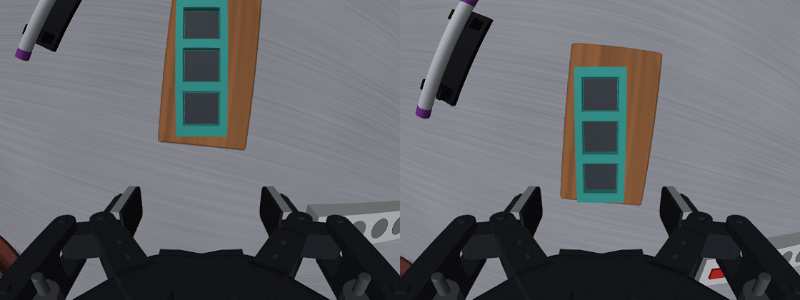

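The mould is on squarely in y and in yaw, but about 2.6 mm short along x. The overlay shows turquoise covering pink completely, with both at about (600,135) in the right view. I'll regrasp and shift it.

```bash
python3 - <<'E'
from act import *
x=dirv(.2519); a=np.array([.4815,-.3662]); b=a+.0026*x[:2]; q=quat(x,dn)
arm.movep([*a,.17],q.tolist()); arm.line_to([*a,.107],.1)
arm.move_gripper(.3,40); st('grip')
arm.line_to([*a,.1095],.03); arm.line_to([*b,.1095],.03); st('shift')
lower(b,.1065,fmax=4); arm.move_gripper(.9); arm.line_to([*b,.19],.15)
C=np.array([.4835,-.366,.29]); 
look('stl',[C+.02*x+.03*up,C+.055*x],quat(x,dn))
measure('stl','turq',np.array([.484,-.366,.048]),up,x)
for f in ('stl0','stl1','stk1'):
    print(f,blobs(mask(cv2.imread(f'pics/{f}.png'),'pink'),5))
# white threshold check for the lid, second view
im=cv2.imread('pics/lid1.png'); h=cv2.cvtColor(im,cv2.COLOR_BGR2HSV)
for p in ((280,230),(280,300),(280,350),(260,160),(320,120)): print(p,h[p[1],p[0]])
E
```

```text
grip t 21.92 open 0.619 F [-0.9  1.   5.3] tcp [ 0.4821 -0.3666  0.1081]
shift t 22.42 open 0.616 F [-0.1 -0.  -2.5] tcp [ 0.4841 -0.3652  0.1091]
touch z 0.1077 (expected 0.1065) df 4.1 t 23.77 open 0.618 F [-1.1  1.   1.3] tcp [ 0.4841 -0.3656  0.1082]
stl 2 t 25.9333
stl 0 LxW [149.5  53.4] centre [ 0.4838 -0.3652  0.048 ] rows 67.0 241.0 cols 250.0 314.0
stl 1 LxW [149.4  53.6] centre [ 0.4837 -0.3651  0.048 ] rows 105.0 291.0 cols 243.0 315.0
stl TRI centre [ 0.4838 -0.3652  0.0486] [ 0.4838 -0.3651  0.0485] L 0.1491 W 0.0534 Xdir [0.968 0.251 0.004] n [ 0.003 -0.025  1.   ] rms [0.0002 0.0001 0.0001 0.    ]
   Xdir on plane [0.9679 0.2514 0.    ]
stl0 []
stl1 []
stk1 []
(280, 230) [108   8 156]
(280, 300) [105  10 155]
(280, 350) [108  11 115]
(260, 160) [108   8 156]
(320, 120) [114  18 145]
```

```bash
sed -i "s/\[0,0,156\]/[0,0,148]/; s/\[179,11,255\]/[179,12,255]/; s/m=white(im)|/m=white(cv2.GaussianBlur(im,(5,5),0))|/" fit.py
python3 - <<'E'
from act import *
xs=dirv(.1345); n=-.5*xs+np.cos(np.pi/6)*up
measure('lid','lid',np.array([.56,.2743,.080]),n,xs)
# saddle centres by two views, as a check
obs={}
for f,ps in pickle.load(open('pics/lid.pkl','rb')):
    for A,p in blobs(mask(cv2.imread(f),'purple'),150):
        o,d=rays('wrist',[p],ps); w=onplane(o,d,np.array([.56,.274,.1]),n)[0]; print(f,A,p,w.round(4)); obs.setdefault(w[0]>.54,[]).append((o,d[0]))
for k,v in obs.items():
    if len(v)>1: print(k,tri(v))
E
```

```text
lid 0 LxW [146.8  51.7] centre [0.5611 0.2743 0.0806] rows 70.0 264.0 cols 234.0 308.0
lid 1 LxW [134.5  51.3] centre [0.5553 0.2736 0.0772] rows 154.0 335.0 cols 234.0 307.0
lid TRI centre [0.5784 0.2763 0.0579] [0.5704 0.2752 0.0563] L 0.1649 W 0.0578 Xdir [0.971 0.126 0.201] n [-0.199 -0.028  0.98 ] rms [0.     0.0002 0.0002 0.0001]
   Xdir on plane [0.8582 0.116  0.5   ]
pics/lid0.png 1481 [273.7  92.5] [0.512  0.2675 0.0721]
pics/lid0.png 1255 [269.1 231.3] [0.5945 0.2787 0.1201]
pics/lid1.png 1302 [270.7 184.4] [0.5095 0.2672 0.0706]
pics/lid1.png 1451 [267.1 324.3] [0.592  0.2782 0.1186]
False (array([0.51362638, 0.26755756, 0.06175255]), np.float64(8.228718972916933e-06))
True (array([0.59966475, 0.27912728, 0.1121082 ]), np.float64(4.494658465510697e-05))
```

```bash
python3 - <<'E'
from act import *
pick_slope(np.array([.5608,.2740,.0804]),.1345,.016)
x=dirv(.2515); q=quat(x,dn); c=np.array([.4838,-.3652])+.0023*x[:2]
arm.movep([*c,.26],q.tolist()); st('over')
cv2.imwrite('pics/hs2.png',snapshot('side'))
lower(c,.1235,fmax=5,low=.004)
cv2.imwrite('pics/hs3.png',snapshot('side'))
a=cv2.imread('pics/hs2.png')[150:400,130:430];b=cv2.imread('pics/hs3.png')[150:400,130:430]
cv2.imwrite('pics/m5.png',np.hstack([cv2.resize(a,(390,325)),cv2.resize(b,(390,325))]))
E
```

```text
above t 28.43 open 0.899 F [-0.2 -0.3 -0.6] tcp [0.4977 0.2642 0.1921]
at t 29.46 open 0.9 F [ 0.6  0.6 -0.6] tcp [0.5315 0.2702 0.1319]
grip t 29.8 open 0.618 F [-2.6 -1.   6.3] tcp [0.5313 0.2703 0.1323]
lifted t 31.47 open 0.619 F [-0.3 -0.  -2. ] tcp [0.4966 0.2645 0.3107]
over t 33.74 open 0.615 F [ 0.4  0.9 -1.9] tcp [ 0.4871 -0.363   0.26  ]
touch z 0.1247 (expected 0.1235) df 6.4 t 37.25 open 0.614 F [-1.2  2.   4.6] tcp [ 0.4861 -0.3647  0.1257]
```

View pics/m5.png

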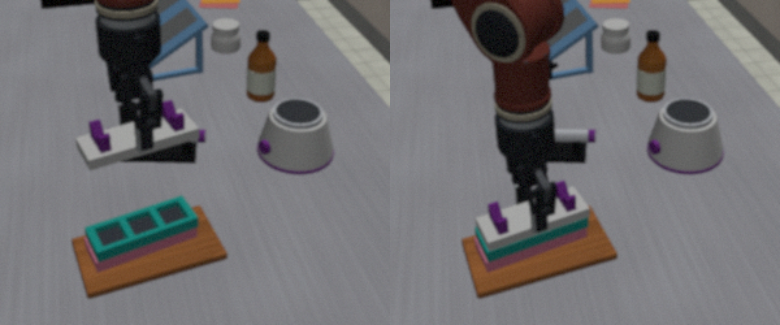

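The lid lies over the turquoise mould, saddles up. I'll release it, then measure the lid and take two views of the bar.

```bash
python3 - <<'E'
from act import *
p=arm.read_tool_pos(); arm.move_gripper(.9); st('open'); arm.line_to([p[0],p[1],.21],.15)
x=dirv(.2515); C=np.array([.4838,-.3655,.33])
look('ldp',[C+.02*x,C+.055*x-.02*up],quat(x,dn))
xb=np.array([.97,-.243,0]); m=np.array([.5376,-.1457,.31])
look('bar2',[m+.045*xb,m+.1*xb],quat(xb,dn))
measure('ldp','lid',np.array([.484,-.366,.064]),up,x)
measure('bar2','bar',np.array([.5376,-.1457,.0376]),up,xb)
for tag,nl in (('ldp',(.484,-.366,.073)),('bar2',(.5376,-.1457,.0376))):
    obs={}
    for f,ps in pickle.load(open(f'pics/{tag}.pkl','rb')):
        for A,p in blobs(mask(cv2.imread(f),'purple'),40):
            o,d=rays('wrist',[p],ps); w=onplane(o,d,np.array(nl),up)[0]
            if np.linalg.norm(w-nl)<.1: print(f,A,p,w.round(4)); obs.setdefault(bool(w[0]>nl[0]),[]).append((o,d[0]))
    T={k:tri(v) for k,v in obs.items()}; print(tag,T)
    if len(T)==2: print('mid',(T[0][0]+T[1][0])/2,'dir',T[1][0]-T[0][0])
print(cv2.imwrite('pics/m6.png',np.hstack([cv2.resize(cv2.imread(f'pics/{f}.png'),(400,300)) for f in ('ldp0','bar20')])))
E
```

```text
open t 37.67 open 0.904 F [-0.9 -0.8  0. ] tcp [ 0.486  -0.3647  0.1245]
ldp 2 t 39.4417
bar2 2 t 41.0917
ldp 0 LxW [131.3  52.4] centre [ 0.4949 -0.3627  0.064 ] rows 64.0 222.0 cols 250.0 315.0
ldp 1 LxW [148.9  52.5] centre [ 0.4866 -0.3649  0.064 ] rows 102.0 286.0 cols 245.0 315.0
ldp TRI centre [ 0.5055 -0.3601  0.1012] [ 0.4966 -0.3623  0.1133] L 0.1344 W 0.0448 Xdir [ 0.793  0.203 -0.574] n [0.556 0.143 0.819] rms [0.     0.     0.0001 0.0005]
   Xdir on plane [0.9688 0.2477 0.    ]
bar2 0 LxW [71.4  0. ] centre [ 0.5273 -0.3848  0.0376] rows 127.0 160.0 cols 486.0 534.0
bar2 1 LxW [181.1   0. ] centre [ 0.4719 -0.3913  0.0376] rows 167.0 313.0 cols 472.0 534.0
bar2 TRI centre [ 0.5496 -0.3466  0.1002] [ 0.553  -0.2783  0.172 ] L 0.34 W 0.0 Xdir [-0.04  -0.689 -0.724] n [ 0.345 -0.689  0.637] rms [0.0053 0.0053 0.0058 0.0058]
   Xdir on plane [ 0.931 -0.365  0.   ]
pics/ldp0.png 1073 [282.6  90.7] [ 0.5355 -0.3523  0.073 ]
pics/ldp0.png 1081 [282.4 217.1] [ 0.4378 -0.3775  0.073 ]
pics/ldp1.png 1155 [279.9 134.2] [ 0.535  -0.3525  0.073 ]
pics/ldp1.png 1269 [279.9 264.7] [ 0.4375 -0.3774  0.073 ]
ldp {True: (array([ 0.53504971, -0.35247518,  0.07696166]), np.float64(4.057698984576968e-05)), False: (array([ 0.43818919, -0.37730148,  0.07468657]), np.float64(6.661807308741053e-05))}
mid [ 0.48661945 -0.36488833  0.07582412] dir [0.09686051 0.02482629 0.00227509]
pics/bar20.png 374 [277.2  92.9] [ 0.6135 -0.1654  0.0376]
pics/bar20.png 282 [277.3 275.4] [ 0.457  -0.1253  0.0376]
pics/bar21.png 375 [279.6 158.3] [ 0.6119 -0.1647  0.0376]
pics/bar21.png 217 [279.5 325. ] [ 0.4553 -0.1249  0.0376]
bar2 {True: (array([ 0.61252182, -0.16510573,  0.04596992]), np.float64(0.00016170850226827015)), False: (array([ 0.46095883, -0.12637819,  0.04626902]), np.float64(5.3241744092181606e-06))}
mid [ 0.53674032 -0.14574196  0.04611947] dir [ 0.15156299 -0.03872753 -0.00029909]
True
```

View pics/m6.png

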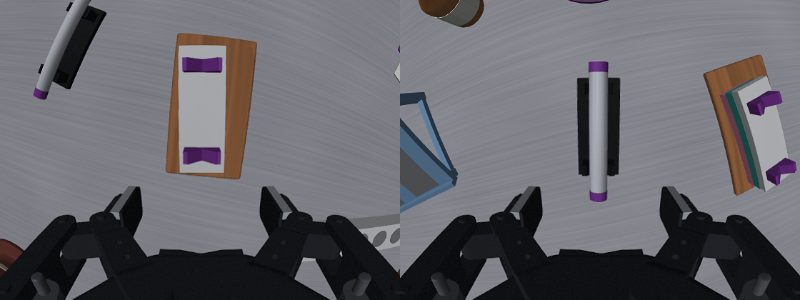

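The lid lies flat with its saddles up at (202,64) and (202,156), but my compensation overshot by about 2.7 mm along x, so I'll shift it back. The bar is at (598,130). First I need to resolve a 3 mm disagreement on where its middle is, from saved pictures.

```bash
python3 - <<'E'
from act import *
xb=dirv(-.2502)
for tag,j in (('bar',1),('bar2',0),('bar2',1)):
    f,ps=pickle.load(open(f'pics/{tag}.pkl','rb'))[j]; im=cv2.imread(f); m=mask(im,'purple')
    n,l,s,c=cv2.connectedComponentsWithStats(m); ex=[]
    for i in range(1,n):
        if s[i,4]>100 and 240<c[i][0]<320:
            col=int(round(c[i][0])); r=np.where(l[:,col-2:col+3].any(1))[0]; o,d=rays('wrist',[(col,r[0]-.5),(col,r[-1]+.5)],ps)
            w=onplane(o,d,up*.0476,up); a=(w-np.array([.537,-.1457,0]))@xb; b=(w-np.array([.537,-.1457,0]))@np.cross(up,xb)
            ex.append(a); print(f,s[i].tolist(),'along',(a*1000).round(1),'across',(b*1000).round(1))
    ex=np.array(ex); print(' ends',ex.max(),ex.min(),'mid',(ex.max()+ex.min())/2,'cam along',((o-np.array([.537,-.1457,0]))@xb).round(3))
E
```

```text
pics/bar1.png [272, 86, 29, 16, 409] along [156.4 -84.9] across [ 1.4 -3.6]
pics/bar1.png [270, 273, 25, 17, 301] along [156.3 -85. ] across [ 4.5 -0.1]
 ends 0.15640744355655664 -0.08498305459552623 mid 0.03571219448051521 cam along 0.048
pics/bar20.png [237, 0, 54, 5, 142] along [157.7 -82. ] across [10.6 11.8]
pics/bar20.png [264, 86, 27, 15, 374] along [159.5 -84.9] across [0.  0.2]
pics/bar20.png [266, 267, 24, 16, 282] along [159.5 -84.9] across [0.  0.2]
 ends 0.15945922121341669 -0.08490888611913329 mid 0.0372751675471417 cam along 0.046
pics/bar21.png [209, 10, 126, 45, 583] along [170.   72.3] across [-11.1 -11.6]
pics/bar21.png [267, 151, 27, 15, 375] along [166.4 -85.3] across [-0.  -0.6]
pics/bar21.png [269, 317, 22, 15, 217] along [166.4 -85.3] across [0.8 0.4]
 ends 0.16995207492784778 -0.08529740808575077 mid 0.0423273334210485 cam along 0.1
```

```bash
python3 - <<'E'
from act import *
x=dirv(.2515); a=np.array([.4866,-.3649]); b=np.array([.4841,-.3655]); q=quat(x,dn)
arm.movep([*a,.2],q.tolist()); arm.line_to([*a,.125],.12)
arm.move_gripper(.3,40); st('grip')
arm.line_to([*a,.1275],.03); arm.line_to([*b,.1275],.03)
lower(b,.1245,fmax=4); arm.move_gripper(.9); arm.line_to([*b,.21],.2)
C=np.array([.4841,-.3655,.31])
look('lde',[C+.055*x],quat(x,dn))
measure('lde','lid',np.array([.484,-.366,.064]),up,x)
f,ps=pickle.load(open('pics/lde.pkl','rb'))[0]; W=[]
for A,p in blobs(mask(cv2.imread(f),'purple'),300):
    o,d=rays('wrist',[p],ps); w=onplane(o,d,np.array([.484,-.366,.0758]),up)[0]
    if np.linalg.norm(w[:2]-b)<.1: W.append(w); print(w.round(4))
print(np.mean(W,0))
E
```

```text
grip t 43.12 open 0.612 F [-0.8  0.5  4.6] tcp [ 0.4872 -0.3653  0.1263]
touch z 0.1257 (expected 0.1245) df 5.3 t 44.98 open 0.614 F [-1.   1.   4.1] tcp [ 0.4841 -0.3656  0.1264]
lde 1 t 46.3667
lde 0 LxW [148.3  52.4] centre [ 0.4836 -0.3652  0.064 ] rows 107.0 290.0 cols 248.0 318.0
[ 0.5319 -0.353   0.0758]
[ 0.436  -0.3775  0.0758]
[ 0.4839824  -0.36524971  0.0758    ]
```

```bash
python3 - <<'E'
from act import *
xb=dirv(-.2502); ref=np.array([.537,-.1457,0])
for tag,j,rs in (('bar',1,(85.5,102,272.5,289.5)),('bar2',0,(85.5,101,266.5,282.5)),('bar2',1,(150.5,166,316.5,331.5))):
    f,ps=pickle.load(open(f'pics/{tag}.pkl','rb'))[j]
    o,d=rays('wrist',[(277 if j<1 else 280 if tag=='bar2' else 285,r) for r in rs],ps); a=(onplane(o,d,up*.0476,up)-ref)@xb*1000
    print(f,a.round(1),'len',(a[0]-a[3]).round(1),'mid ends',((a[0]+a[3])/2).round(1),'inner mid',((a[1]+a[2])/2).round(1))
E
```

```text
pics/bar1.png [ 84.   71.  -68.5 -84.9] len 168.9 mid ends -0.5 inner mid 1.2
pics/bar20.png [ 83.9  71.2 -69.2 -84.9] len 168.8 mid ends -0.5 inner mid 1.0
pics/bar21.png [ 84.4  71.9 -67.7 -85.3] len 169.7 mid ends -0.4 inner mid 2.1
```

```bash
python3 - <<'E'
from act import *
xb=dirv(-.2502); q=quat(xb,dn); c=[.537,-.1457]
arm.movep(c+[.18],q.tolist()); arm.line_to(c+[.0936],.1); st('at')
arm.move_gripper(.05,60); st('grip')
arm.line_to(c+[.2],.12)
x=dirv(.2515); b=[.484,-.3652]
arm.movep(b+[.22],quat(x,dn).tolist()); st('over')
lower(b,.1436,fmax=6,low=.004)
s=snapshot('side')[190:400,130:410]; w=snapshot('scene')[130:280,60:260]
cv2.imwrite('pics/m7.png',np.hstack([cv2.resize(s,(400,300)),cv2.resize(w,(400,300))]))
E
```

```text
at t 48.33 open 0.901 F [-0.1 -0.4  0.1] tcp [ 0.5374 -0.146   0.0941]
grip t 48.88 open 0.236 F [-0.4  0.9  4. ] tcp [ 0.5371 -0.1456  0.094 ]
over t 50.82 open 0.239 F [ 0.2  1.2 -5.3] tcp [ 0.4842 -0.3638  0.219 ]
touch z 0.1427 (expected 0.1436) df 9.8 t 54.02 open 0.236 F [-0.6  0.9  4.7] tcp [ 0.4842 -0.3656  0.1441]
```

View pics/m7.png

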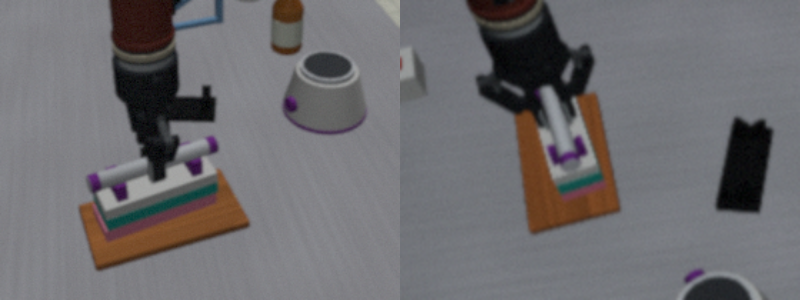

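The bar rests in both saddles, ends at about (95,182) and (212,145), and the whole pile is square. I'll release, back off and check from the wrist camera.

```bash
python3 - <<'E'
from act import *
p=arm.read_tool_pos(); arm.move_gripper(.6); st('open'); arm.line_to([p[0],p[1],.23],.12)
x=dirv(.2515); C=np.array([.484,-.3655,.36]); look('fin',[C+.04*x],quat(x,dn))
f,ps=pickle.load(open('pics/fin.pkl','rb'))[0]; im=cv2.imread(f); n,l,s,c=cv2.connectedComponentsWithStats(mask(im,'purple'))
for i in range(1,n):
    if s[i,4]>60:
        r=s[i]; o,d=rays('wrist',[(c[i][0],r[1]-.5),(c[i][0],r[1]+r[3]-.5),c[i]],ps); w=onplane(o,d,up*.0976,up)-np.array([.484,-.3652,0])
        print(r.tolist(),'along',(w@x*1000).round(1),'across',(w@np.cross(up,x)*1000).round(1))
a=cv2.resize(im[:330,140:440],(364,400)); b=cv2.resize(snapshot('side')[230:390,160:340],(436,400)); cv2.imwrite('pics/m8.png',np.hstack([a,b]))
st('end')
E
```

```text
open t 54.52 open 0.599 F [ 0.3  0.2 -0.4] tcp [ 0.4841 -0.3651  0.1426]
fin 1 t 55.9667
[543, 69, 17, 39, 365] along [129.2  87.  109.9] across [-279.4 -278.1 -278.3]
[270, 77, 27, 17, 382] along [84.6 70.7 77.9] across [-0.2 -0.2 -0.2]
[258, 112, 12, 17, 191] along [56.2 42.6 49.3] across [14.9 14.9 14.9]
[296, 112, 12, 17, 190] along [56.3 42.6 49.4] across [-15.2 -15.2 -15.2]
[260, 222, 10, 22, 210] along [-33.9 -53.3 -43.6] across [14.9 15.2 15.1]
[295, 223, 11, 21, 206] along [-34.7 -53.3 -44. ] across [-14.9 -15.2 -15. ]
[271, 261, 24, 16, 288] along [-69.  -84.4 -77.6] across [-0.  -0.1 -0. ]
end t 56.02 open 0.6 F [ 0.7  0.2 -0.1] tcp [ 0.4611 -0.3711  0.2878]
```

View pics/m8.png

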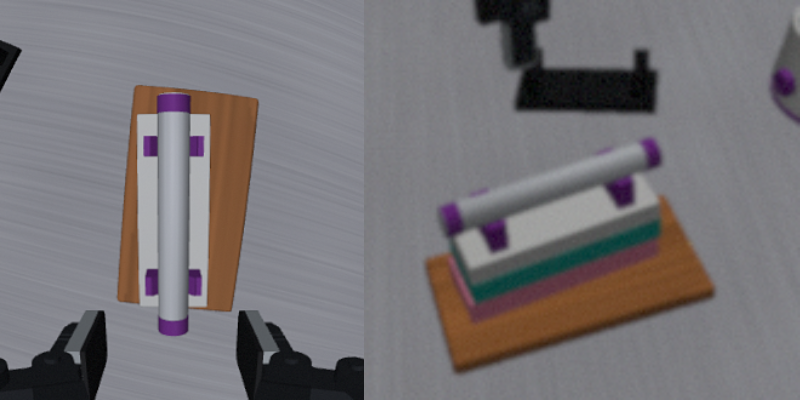

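The wrist crop shows the bar (174,95)–(174,330) central on the lid and in both saddles. The side crop shows pink, turquoise and lid flush.

```bash
python3 -c "
from station import ticket; print(ticket.finish_job())"
```

```text
the job is handed in; nothing more can be done
None
```

I handed the job in at about 56 s: turquoise mould and lid stacked on the pink mould to within about 1 mm as measured, and the bar in both saddles, centred along the lid to within 1 mm; I nudged the mould and lid about 2.5 mm each to get there, and did not re-measure the pink mould, bottle, jar or warmer at the end.

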